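# Hang the guard door on the polishing hood

## Task

Take the guard door that has two hinge eyes out of the holding rack and hang it on the polishing hood: lower both eyes together onto the two upright hinge pins, fully home, so that the door hangs upright and closed across the hood's open front, and let go. Lower it, do not drop it, and leave the other panel (the one without eyes) in the rack.

Things in the scene. Friction and masses are not known exactly. Their poses are not given: they have to be found in the camera images.
- door_grip (a point): Grasp point of the guard door: centre of the wooden tab on its top edge, tab 14 mm thick (x), 60 long (y), 40 high. Below it an upright aluminium panel 10 mm thick, 170 wide (y), 190 high, dark square on each face, lower edge 210 mm under this point; 0.3-0.55 kg, centre of mass within 15 mm of the tab in y. Two steel hinge eyes stick out of its +y edge. Stands in a slot of a wooden rack; z up.
- door_eye (a point): Centre of the underside of the door's lower hinge eye (door axes): 125 mm along +y from the grip point and 200 mm lower. An upright ring, 38 mm inside, 48 mm outside diameter, 18 mm high. The upper eye is the same, 140 mm straight above. Rack slots are 40 mm deep and 14 wide, 100 mm apart in x, floor 22 mm over the table: lift the door 50 mm to clear them.
- hinge (a point): Seat of the grey polishing hood's lower pin, where the lower eye's underside rests. Pin 36 mm high, 24 mm thick, tapering to 6 at the tip; upper pin the same, 140 mm above, on a 10 mm bracket. Hood axes: +x out of its open front, closed door runs to -y, axes parallel. Hood is 190 mm high, starts 40 mm behind (-x). Bring the door in from +x, 50-100 mm above home, then lower (low sill below).
- spare_grip (a point): Centre of the wooden tab of the other panel, to be left in its slot: same panel and tab sizes and axes as the door, but no hinge eyes, and a round black port on its faces. It stands in the rack's other slot, parallel to the door, on either side of it. The low sill under the hung door is 2 mm below the door's lower edge when the eyes are home.

How it is judged:
By the outcome, as a careful person would: the job done as asked, in the order asked, and still so for the second after the job is handed in, with the robot touching nothing.
It also fails if it takes over 38 s, if anything falls off the work surface, if the arm or the gripper's body presses on something with over 40 N, if the wrist force passes 120 N, or if a joint passes its speed limit or range.

## Robot

A 7-joint arm with a two-finger parallel gripper is mounted at the origin on the work surface. World frame = base frame: x ahead of the robot, y to its left, z up, the work surface at z = 0. Lengths are in m, angles in rad, forces in N, time in s.
With the tool pointing down it reaches from about 0.4 to 0.85 m from the base axis. Payload 10.4 kg.
Tool frame: the origin (TCP) lies on the centre line of the jaws, within the pads' length; the fingertips stand 11 mm ahead of it and the grasp point (between the pads) lies 8 mm behind it; z points along the fingers, y is the line along which they close (so a half turn about z gives the same grasp; the last joint's range is limited). The gripper opens to 87 mm and grips with 3 to 60 N. Pads are 19 mm wide; open, the fingers measure 117 mm over their backs; the gripper's body (75 mm by 190 mm) begins 51 mm behind the grasp point.
Start: joints at [-0.023, 0.332, -0.065, 1.46, 0.022, 1.35, -0.088], TCP at [0.625, 0, 0.234] pointing down, gripper open.
Joint ranges: [-2.6, 2.6], [-0.5, 2.12], [-1.47, 1.34], [0.16, 2.42], [-1.27, 4.41], [0.06, 2.06], [-2.6, 2.6]. Speed limits (rad/s): [2.22, 2.22, 2.79, 2.79, 3.14, 3.14, 3.14].

## Interface

Orientations are given as a unit quaternion [x, y, z, w].
In Python, from bench import r gives the robot as it stands.
- The arm moves only by the shell command python3 -m pendant 'ROWS' [OPENING] [FORCE]. ROWS is JSON, a list of rows, each a list of 4 numbers: the shift along the tool's x, y, z in m, then the turn about the tool's z in rad. A call has 1 to 8 rows; each row shifts and turns the commanded pose from where the row before left it, along the tool's axes as they then stand; what a row does not reach is not made up. A row lasts 1/12 s, in which the tool goes at most 41.7 mm and 7.16 degrees, less where a joint would pass 70% of its speed; a pose out of reach is approached as far as the arm can. A call with a gripper value outside its range is refused whole. OPENING is the opening, from 0 (shut) to 1 (fully open), set as the call begins (- or left out, the last holds). The fingers move at their own pace and stop on an object; FORCE is the grip in N (left out, the last holds). Time passes only in rows, so rows that do not move let the fingers close. It gives the time, the measured TCP pose, the force, the opening and the grip force at its end, in the units of the state.
- r.read_state(): the state, without advancing time (a new reading comes with each control period).
- r.camera(name): name is "scene" or "side" or "wrist"; returns a dict with "img" (400x640x3 uint8, red, green, blue), "camera_matrix" (3x3 intrinsics, pixels), "dist_coeffs" ([k1, k2, p1, p2, k3] as OpenCV has them; the pictures are not rectified), "xyz" and "attitude" of the camera in the world. Camera axes: x right, y down, z forward; pixel columns grow to the right and rows downward; lengths in m; the calibration is good to about 2 mm. A picture is of the moment at which its call begins. There is no depth.
- r.close_job(): hands the job in; it is judged then, once.
Trained networks look in the newest picture that a camera, given by its name, has taken for a name from the list of things; names that differ only in an ending like _2 or _b are one class to them, and where a whole thing is asked for, a point or a joint stands for the part that bears it (a point fixed in the world has none). Each returns a list of dicts, best first, with "score" (0 to 1); they miss things now and then, are a little off and sometimes report something else, mostly with a low value. They report only what shows in the picture. A call takes as long as a camera call.
- r.outline_of(thing, camera): "mask" (400x640 bool, what is visible of it) and "bbox" ([centre column, centre row, width, height] in pixels, round what is visible of it).
The state is a dict: "time": time; "joint_positions": joint angles; "joint_vel": joint speeds; "joint_torque": joint torques, N m; "ee_pos": TCP position; "eef_rot": TCP orientation; "ft_force": force on the tool from outside, world axes, zero at the start; "torque": the same for the moment, N m; "width": finger opening in m; "grip_force": force on a finger pad.
Only numpy, scipy, OpenCV 4.12 (cv2) and the standard library are available. Lean on these libraries where they do the work, as an engineer would, in place of code of your own. Each camera call takes 0.05 s, during which the arm holds its last target. There are 200 camera calls.

## Working session

There is one attempt and no reset: what is moved stays moved. The work goes in short steps, Python scripts to look and compute and a shell command to move; the robot and the scene stay as the last step left them, time stands still between calls to the robot, and variables do not carry over. Pictures are saved under pics/ and viewed, at most 10 in all, crops included, and the job is handed in when it is done.

```bash
ls; mkdir -p pics
cat > h.py <<'E'
import numpy as np, cv2
from scipy.spatial.transform import Rotation as R
from bench import r
def cam(n):
    c=r.camera(n); return c
def save(c,f): cv2.imwrite('pics/'+f,cv2.cvtColor(c['img'],cv2.COLOR_RGB2BGR))
def Rc(c):
    a=np.array(c['attitude'],float)
    return a if a.shape==(3,3) else R.from_quat(a).as_matrix()
def ray(c,px):
    u=cv2.undistortPoints(np.array(px,float).reshape(-1,1,2),np.array(c['camera_matrix']),np.array(c['dist_coeffs'])).reshape(-1,2)
    d=np.c_[u,np.ones(len(u))]@Rc(c).T
    return np.array(c['xyz']),d/np.linalg.norm(d,axis=1)[:,None]
def onplane(c,px,ax,v):
    o,d=ray(c,px); return o+d*((v-o[ax])/d[:,ax])[:,None]
def proj(c,P):
    Rm=Rc(c); rv=cv2.Rodrigues(Rm.T)[0]; t=-Rm.T@np.array(c['xyz'])
    return cv2.projectPoints(np.array(P,float).reshape(-1,3),rv,t,np.array(c['camera_matrix']),np.array(c['dist_coeffs']))[0].reshape(-1,2)
def tri(l):
    A=np.zeros((3,3));b=np.zeros(3)
    for c,p in l:
        o,d=ray(c,p);M=np.eye(3)-np.outer(d[0],d[0]);A+=M;b+=M@o
    return np.linalg.solve(A,b)
E
python3 - <<'E'
from h import *
s=r.read_state(); print(s['ee_pos'],s['eef_rot'],s['width'])
for n in ['scene','side','wrist']:
    c=cam(n); save(c,n+'0.png'); print(n,c['xyz'],c['attitude'],np.array(c['camera_matrix']).tolist())
    for t in ['door_grip','spare_grip','hinge','door_eye']:
        print(t,[(round(o['score'],2),np.round(o['bbox'],1).tolist()) for o in r.outline_of(t,n)[:3]])
a=[cv2.imread(f'pics/{n}0.png') for n in ['scene','side']]
E
```

```text
pics
[ 6.24643085e-01 -1.61554333e-05  2.32766665e-01] [ 7.07105811e-01  7.07107415e-01 -5.12088470e-04 -4.61603794e-04] 0.08682815399882485
scene [0.93828712 0.27697419 0.90403064] [ 0.44157777  0.85294407 -0.25079584 -0.12081774] [[433.42652558342814, 0.0, 322.0780841502381], [0.0, 433.42652558342814, 201.22572134400687], [0.0, 0.0, 1.0]]
door_grip [(0.97, [211.1, 180.9, 91.8, 100.8])]
spare_grip [(0.94, [232.9, 145.8, 68.5, 88.7]), (0.73, [209.7, 179.7, 92.8, 100.6])]
hinge [(0.89, [458.0, 196.2, 207.0, 166.7])]
door_eye [(0.79, [210.5, 180.1, 90.4, 98.9])]
side [0.157711   0.62616091 0.76968788] [-0.24416558  0.86585969 -0.41683621  0.1300682 ] [[443.6636551143325, 0.0, 319.41985589448325], [0.0, 443.6636551143325, 205.06706342538473], [0.0, 0.0, 1.0]]
door_grip [(0.59, [347.7, 164.7, 47.6, 105.3])]
spare_grip [(0.55, [389.9, 169.4, 38.9, 96.4])]
hinge [(0.96, [365.7, 315.7, 187.2, 168.6])]
door_eye [(0.73, [347.1, 163.7, 52.2, 104.3])]
wrist [0.62507117 0.07847908 0.38523457] [ 9.89471237e-01 -4.84710282e-04  3.35113344e-04  1.44728452e-01] [[347.39953335866454, 0.0, 320.99154504066183], [0.0, 347.39953335866454, 190.2758004939535], [0.0, 0.0, 1.0]]
door_grip [(0.96, [334.8, 319.9, 42.7, 34.6])]
spare_grip [(0.83, [247.4, 339.5, 14.8, 30.2])]
hinge [(0.86, [100.2, 101.8, 197.5, 202.2])]
door_eye [(0.82, [335.0, 319.6, 41.8, 28.5])]
```

View pics/scene0.png

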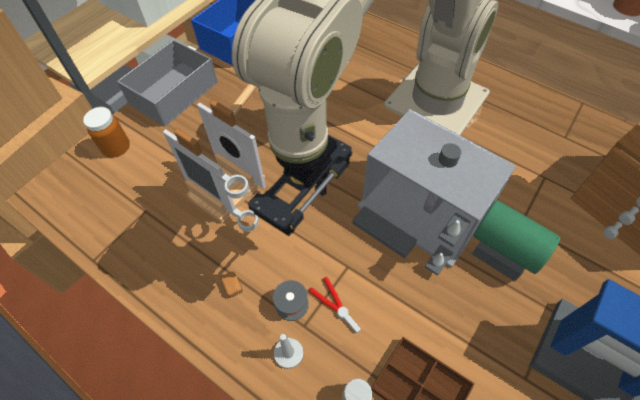

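View pics/side0.png

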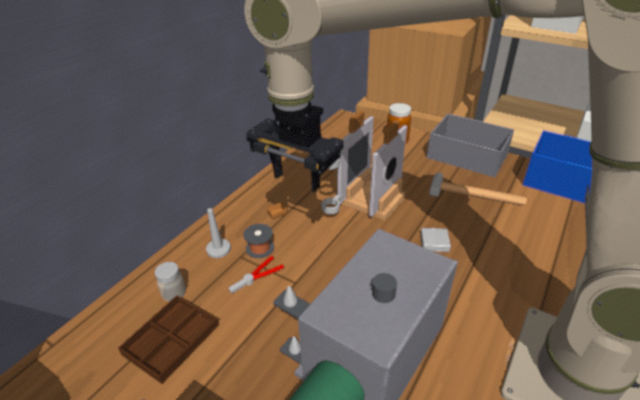

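The scene view shows the door (dark square, eyes at about (236,184) and (246,221)) in front of the spare (round port, 230,147). The hood is at right with its pin cones at about (455,227) and (439,260). The side view agrees, with the pins at (290,295) and (294,345).

Run:
```python
import cv2,numpy as np
a=cv2.imread('pics/scene0.png');b=cv2.imread('pics/side0.png');w=cv2.imread('pics/wrist0.png')
f=lambda i,x,y,W,H,k:cv2.resize(i[y:y+H,x:x+W],None,fx=k,fy=k,interpolation=cv2.INTER_CUBIC)
t=np.hstack([f(a,150,90,130,150,3)[:300*1+150],f(a,350,170,130,150,3)[:450]])
cv2.imwrite('pics/c1.png',t)   # left: scene (150,90) x3 ; right scene (350,170) x3
t=np.hstack([f(b,310,110,130,150,3),f(b,255,260,130,140,3.0) if 0 else cv2.copyMakeBorder(f(b,255,260,130,140,3),0,30,0,0,0)])
cv2.imwrite('pics/c2.png',t)
```

```text
(no output)
```

View pics/c1.png

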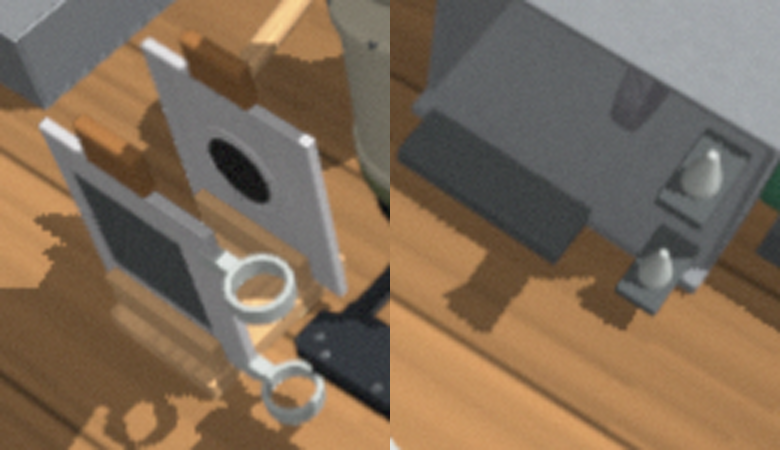

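View pics/c2.png

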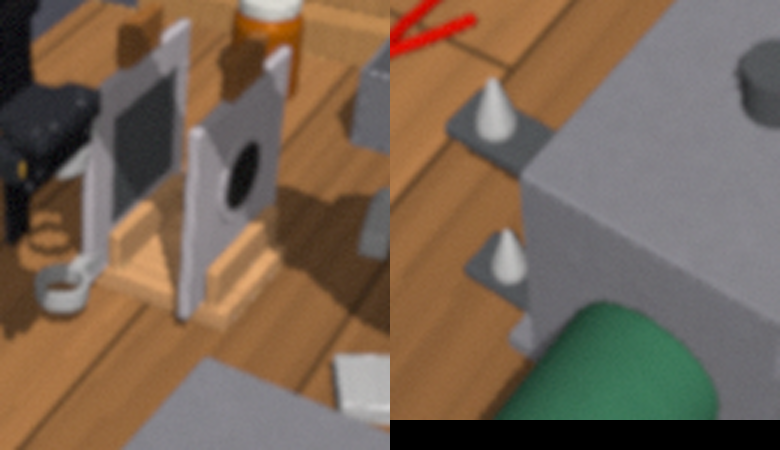

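View pics/wrist0.png

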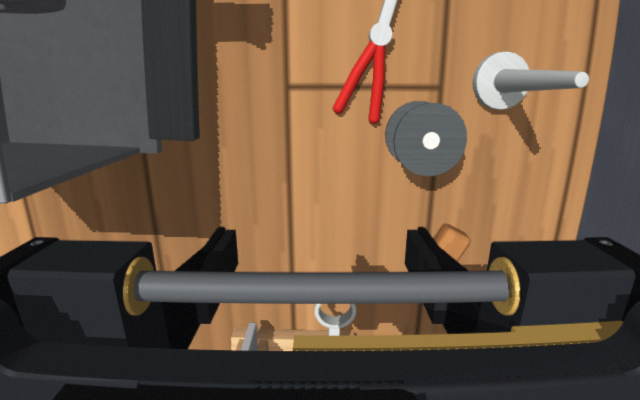

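Run:
```python
from h import *
S=cam('scene');D=cam('side')
p=lambda *a:onplane(*a).round(4)
print('eyes scene low z.041',p(S,[247.3,220.7],2,.041),'up z.181',p(S,[236.7,184.3],2,.181))
print('eye low side',p(D,[331.7,205],2,.041), tri([(S,[247.3,220.7]),(D,[331.7,205])]))
print('panel top ends',p(S,[[165,131.7],[221.7,170]],2,.212))
print('tab tri',tri([(S,[188.3,141.7]),(D,[356.7,123.3])]), p(S,[188.3,141.7],2,.232))
print('pin up tip',tri([(S,[457.3,220.7]),(D,[289,286])]),'low tip',tri([(S,[440.7,254]),(D,[294.3,336.7])]))
# sill edge & hood top edge
print('hood top front edge? ',p(S,[[369.5,153],[479,219]],2,.19))
print('sill front edge z?',p(S,[[350+10/3,170+155/3],[350+168/3,170+262/3]],2,.03))
```

```text
eyes scene low z.041 [[ 0.6434 -0.1613  0.041 ]] up z.181 [[ 0.6389 -0.164   0.181 ]]
eye low side [[ 0.6348 -0.166   0.041 ]] [ 0.6391646  -0.16803075  0.03487521]
panel top ends [[ 0.6375 -0.3641  0.212 ]
 [ 0.6429 -0.1931  0.212 ]]
tab tri [ 0.63399904 -0.29191885  0.22460315] [[ 0.6376 -0.2852  0.232 ]]
pin up tip [0.47576814 0.24044969 0.20724996] low tip [0.47576032 0.24012685 0.06490487]
hood top front edge?  [[0.4227 0.0176 0.19  ]
 [0.4384 0.2737 0.19  ]]
sill front edge z? [[0.5001 0.0367 0.03  ]
 [0.5091 0.1816 0.03  ]]
```

The eyes, panel and tab match the expected heights (tab z about 0.23). The two pins are vertically aligned, with seats at about z 0.029 and 0.171. Next I go above the tab and look from close by.

```bash
python3 -m pendant '[[0,0,-0.04,0],[-0.01,0,-0.04,0],[-0.035,0,-0.02,0],[-0.04,0.003,-0.01,0],[-0.04,0.003,0,0],[-0.04,0.003,0,0],[-0.04,0.003,0,0.03],[-0.04,0,0,0]]' && python3 -m pendant '[[-0.035,0,0,0],[-0.01,0,0,0],[0,0,0,0]]'
cat > look.py <<'E'
from h import *
import sys
W=cam('wrist'); save(W,sys.argv[1]); print(r.read_state()['ee_pos'])
for t in ['door_grip','spare_grip','hinge','door_eye']:
    print(t,[(round(o['score'],2),np.round(o['bbox'],1).tolist()) for o in r.outline_of(t,'wrist')[:3]])
E
python3 look.py w1.png
```

```text
time: 1.52
ee_pos: [0.636, -0.2465, 0.3435]
eef_rot: [0.718, 0.696, 0.0, 0.0]
ft_force: [0.4, -0.1, 0.1]
width: 0.0868
grip_force: 0.0
time: 1.77
ee_pos: [0.6331, -0.2943, 0.3428]
eef_rot: [0.72, 0.694, -0.001, 0.0]
ft_force: [-0.2, 0.5, -0.8]
width: 0.0873
grip_force: 0.0
[ 0.63404329 -0.29132591  0.34303681]
door_grip [(0.77, [324.0, 133.8, 58.3, 266.4])]
spare_grip [(0.9, [215.7, 156.3, 78.6, 163.2])]
hinge []
door_eye [(0.66, [324.6, 134.2, 58.0, 267.4])]
```

View pics/w1.png

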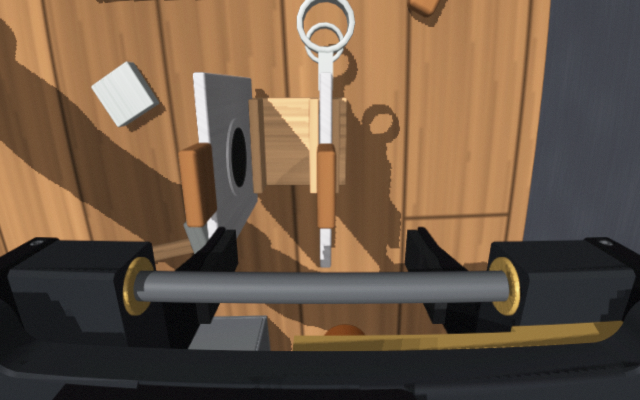

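The wrist view shows the door tab between the jaws at cols 317-335, rows 146-228. The panel is nearly vertical in the image, the eyes are near (325,23), and the spare is clear on the left.

Run:
```python
from h import *
s=r.read_state();print(s['ee_pos'],R.from_quat(s['eef_rot']).as_matrix().round(4).tolist())
W=cam('wrist')
P=onplane(W,[[318,146],[334,146],[319,228],[335,228]],2,.252);print(P.round(4),P.mean(0))
print(onplane(W,[[325.5,262]],2,.212),onplane(W,[[325.5,22]],2,.190))
print(onplane(W,[[326.5,80]],2,.212))
```

```text
[ 0.63507939 -0.28792964  0.34384178] [[0.0274, 0.9996, 0.0007], [0.9996, -0.0274, 0.0008], [0.0008, 0.0007, -1.0]]
[[ 0.6343 -0.2495  0.252 ]
 [ 0.6456 -0.2498  0.252 ]
 [ 0.6332 -0.3119  0.252 ]
 [ 0.6453 -0.3123  0.252 ]] [ 0.63960272 -0.28088073  0.252     ]
[[ 0.63742173 -0.36234825  0.212     ]] [[ 0.64280857 -0.15768488  0.19      ]]
[[ 0.64210774 -0.20406769  0.212     ]]
```

```bash
python3 -m pendant '[[0.003,0.004,0.03,0],[0,0,0.035,0],[0,0,0.03,0],[0,0,0.015,0],[0,0,0.006,0],[0,0,0,0]]' && python3 -m pendant '[[0,0,0,0],[0,0,0,0],[0,0,0,0],[0,0,0,0],[0,0,0,0],[0,0,0,0],[0,0,0,0],[0,0,0,0]]' 0 45
```

```text
time: 2.57
ee_pos: [0.6383, -0.2859, 0.2264]
eef_rot: [0.717, 0.697, -0.0, -0.001]
ft_force: [0.7, -0.3, 1.5]
width: 0.0869
grip_force: 0.0
time: 3.23
ee_pos: [0.6386, -0.2871, 0.2276]
eef_rot: [0.718, 0.696, 0.0, 0.0]
ft_force: [0.2, 0.0, 0.2]
width: 0.0415
grip_force: 0.0
```

```bash
python3 -m pendant '[[0,0,0,0],[0,0,0,0],[0,0,0,0],[0,0,0,0],[0,0,0,0],[0,0,0,0],[0,0,0,0],[0,0,0,0]]' 0 45 && python3 -m pendant '[[0,0,0,0],[0,0,-0.008,0],[0,0,-0.012,0],[0,0,-0.02,0],[0,0,-0.02,0],[0,0,-0.02,0],[0,0,-0.01,0],[0,0,0,0]]'
```

```text
time: 3.9
ee_pos: [0.6384, -0.2871, 0.2275]
eef_rot: [0.718, 0.696, -0.0, -0.0]
ft_force: [-1.7, 0.5, 0.6]
width: 0.0136
grip_force: 45.0
time: 4.57
ee_pos: [0.6394, -0.2874, 0.3211]
eef_rot: [0.718, 0.696, 0.001, 0.002]
ft_force: [0.4, -0.4, -3.0]
width: 0.0136
grip_force: 45.0
```

Door lifted (about 3 N weight). Now I carry it to in front of the hood at about 75 mm above home.

```bash
python3 -m pendant '[[0.015,0,0,0],[0.03,0,0,0],[0.038,0,0,0],[0.038,0,0,0],[0.038,0,0,0],[0.038,0,0,0],[0.038,0,0,0],[0.038,0,0,0]]' && python3 -m pendant '[[0.036,-0.015,0.004,0],[0.033,-0.02,0.004,0],[0.03,-0.025,0.004,0],[0.02,-0.02,0.004,0.01],[0.01,-0.01,0,0.01],[0.004,0,0,0],[0,0,0,0],[0,0,0,0]]'
python3 - <<'E'
from h import *
S=cam('scene');D=cam('side');W=cam('wrist')
for n,c in zip(['s','d','w'],[S,D,W]): save(c,n+'2.png')
print(r.read_state()['ee_pos'])
a=cv2.imread('pics/s2.png')[130:310,330:530];b=cv2.imread('pics/d2.png')[200:380,210:410]
k=lambda i:cv2.resize(i,(400,360),interpolation=cv2.INTER_CUBIC)
k2=lambda i:cv2.resize(i,None,fx=2,fy=2,interpolation=cv2.INTER_CUBIC)
cv2.imwrite('pics/c3.png',np.hstack([k2(a),k2(b)]))
E
```

```text
time: 5.23
ee_pos: [0.6459, -0.0118, 0.3162]
eef_rot: [0.717, 0.697, -0.001, -0.001]
ft_force: [0.7, 0.4, -3.2]
width: 0.0134
grip_force: 45.0
time: 5.9
ee_pos: [0.5611, 0.121, 0.3009]
eef_rot: [0.725, 0.689, -0.0, 0.0]
ft_force: [-0.0, -0.5, -2.6]
width: 0.0138
grip_force: 45.0
[0.56146858 0.12029513 0.30111232]
```

View pics/c3.png

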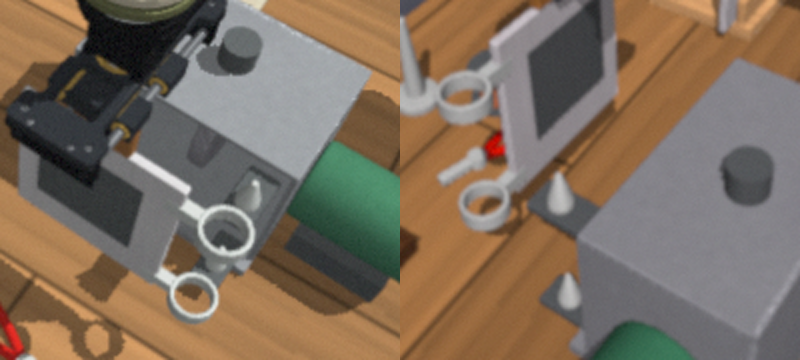

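View pics/w2.png

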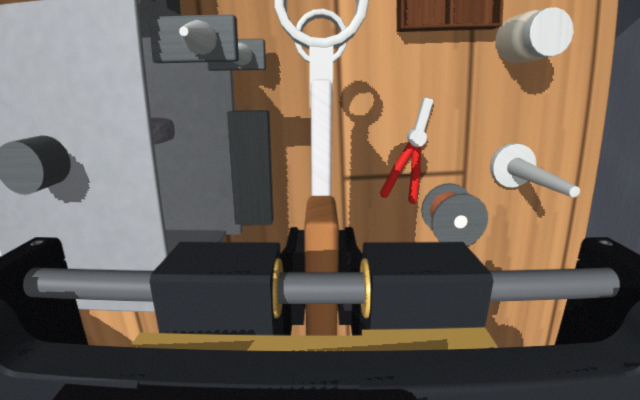

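The scene, side and wrist pictures show the door upright in front of the hood with both rings out to the +y side. In the wrist view the upper pin tip is at (184,32), the hood front edge runs from (142,0) to (165,308), and the sill from (229,112) to (236,222).

Run:
```python
from h import *
S=cam('scene');D=cam('side');W=cam('wrist')
s=r.read_state();M=R.from_quat(s['eef_rot']).as_matrix();print(s['ee_pos'],M.round(4).tolist())
U=tri([(S,[442.5,245.5]),(D,[243,247.5])]);L=tri([(S,[426.5,278.5]),(D,[252.5,302])])
print('eyes',U,L, 'rel tcp',U-s['ee_pos'],L-s['ee_pos'])
z=s['ee_pos'][2]
print('scene onplane', onplane(S,[442.5,245.5],2,.262),onplane(S,[426.5,278.5],2,.122))
print('side onplane', onplane(D,[243,247.5],2,.266),onplane(D,[252.5,302],2,.126))
up=tri([(S,[457.3,220.7]),(D,[289,286.3]),(W,[184,32])]);lo=tri([(S,[440.7,254]),(D,[294.2,336.6])])
print('pins',up,lo,'wrist',onplane(W,[184,32],2,.207))
print('ring wrist',onplane(W,[321.5,3],2,.267))
def yaw(a,b,zz):
    P=onplane(W,[a,b],2,zz);d=P[0]-P[1];return np.degrees(np.arctan2(-d[0],d[1])),P.round(4).tolist()
print('hood',yaw((142,0),(165,308),.19));print('sill',yaw((229,112),(236,222),.02),yaw((268,112),(272,222),.02))
print('panel',yaw((313,80),(312,196),.288),yaw((330,80),(331,196),.288))
print('hood top seam scene')
```

```text
[0.56126646 0.12084989 0.30134224] [[0.0511, 0.9987, -0.0002], [0.9987, -0.0511, -0.0001], [-0.0001, -0.0002, -1.0]]
eyes [0.5646169  0.24360795 0.25473969] [0.56522406 0.24394475 0.11313217] rel tcp [ 0.00335044  0.12275806 -0.04660255] [ 0.0039576   0.12309486 -0.18821007]
scene onplane [[0.56998568 0.24568844 0.262     ]] [[0.57058598 0.24620564 0.122     ]]
side onplane [[0.55531736 0.24988679 0.266     ]] [[0.55662394 0.24928279 0.126     ]]
pins [0.47579873 0.24048983 0.20668023] [0.47591991 0.24016026 0.06516709] wrist [[0.47629006 0.2404161  0.207     ]]
ring wrist [[0.5679559  0.23927488 0.267     ]]
hood (np.float64(-6.29164819741478), [[0.4425, 0.2673, 0.19], [0.4149, 0.017, 0.19]])
sill (np.float64(-3.4642165641754272), [[0.4513, 0.1759, 0.02], [0.4425, 0.0312, 0.02]]) (np.float64(-3.2898842677820888), [[0.4994, 0.1731, 0.02], [0.4911, 0.0288, 0.02]])
panel (np.float64(-3.859324102718929), [[0.5621, 0.2024, 0.288], [0.5584, 0.147, 0.288]]) (np.float64(-2.0873509373443584), [[0.5699, 0.202, 0.288], [0.5678, 0.1465, 0.288]])
hood top seam scene
```

```bash
python3 -m pendant '[[0,-0.012,0,0.008],[-0.002,-0.02,0,0],[-0.002,-0.02,0,0],[-0.002,-0.02,0,0],[-0.0015,-0.012,0,0],[0,-0.005,0,0],[0,0,0,0],[0,0,0,0]]'
python3 - <<'E'
from h import *
S=cam('scene');D=cam('side');W=cam('wrist')
for n,c in zip(['s','d','w'],[S,D,W]): save(c,n+'3.png')
print(r.read_state()['ee_pos'])
k2=lambda i,k:cv2.resize(i,None,fx=k,fy=k,interpolation=cv2.INTER_CUBIC)
a=k2(cv2.imread('pics/s3.png')[180:310,400:500],4)[:520];b=k2(cv2.imread('pics/d3.png')[235:365,250:350],4)
cv2.imwrite('pics/c4.png',np.hstack([a,b]))
E
```

```text
time: 6.87
ee_pos: [0.4722, 0.119, 0.3018]
eef_rot: [0.727, 0.686, 0.0, 0.0]
ft_force: [-0.8, -0.1, -3.8]
width: 0.0138
grip_force: 45.0
[0.47232289 0.11904343 0.30134377]
```

View pics/c4.png

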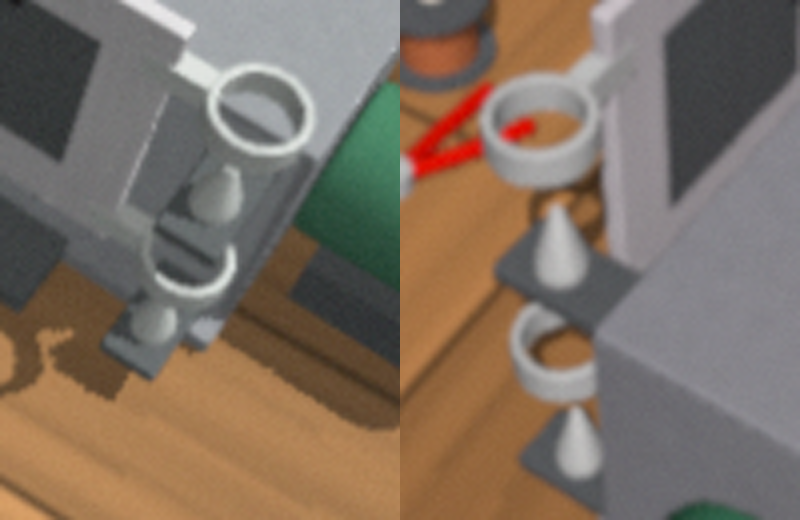

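Run:
```python
from h import *
S=cam('scene');D=cam('side')
s=r.read_state();print(s['ee_pos'])
U=tri([(S,[465.1,208]),(D,[285.2,263.2])]);P=tri([(S,[457.7,221]),(D,[289.2,286.3])])
print(U,P,U-P)
print(onplane(S,[465.1,208],2,.264),onplane(D,[285.2,263.2],2,.264),onplane(S,[457.7,221],2,.207),onplane(D,[289.2,286.3],2,.207))
t=np.linspace(0,2*np.pi,60)
for n,c,o in(('s',S,(400,180)),('d',D,(250,235))):
    for (X,zz) in ((P[:2],.264),):
        q=proj(c,np.c_[X[0]+.024*np.cos(t),X[1]+.024*np.sin(t),0*t+zz]); q=(q-o)*4
        print(n,'outer top ring if centred: cols',q[:,0].min().round(),q[:,0].max().round(),'rows',q[:,1].min().round(),q[:,1].max().round())
```

```text
[0.47210802 0.11906679 0.30129973]
[0.47894993 0.24206105 0.26009645] [0.47541408 0.24098628 0.20687953] [0.00353584 0.00107477 0.05321692]
[[0.48380436 0.24481037 0.264     ]] [[0.47584004 0.24171825 0.264     ]] [[0.47700533 0.24295891 0.207     ]] [[0.47476725 0.23861543 0.207     ]]
s outer top ring if centred: cols 205.0 316.0 rows 48.0 142.0
d outer top ring if centred: cols 82.0 203.0 rows 70.0 157.0
```

The rings are above both pins. They are centred in the side view and a few px low in the scene view, so about 3 mm too far in +x. I correct by 3 mm and lower in steps, watching the force.

```bash
python3 -m pendant '[[-0.001,-0.003,0.005,0],[0,0,0.01,0],[0,0,0.01,0],[0,0,0.01,0],[0,0,0.008,0],[0,0,0.005,0],[0,0,0,0],[0,0,0,0]]'
```

```text
time: 7.78
ee_pos: [0.4686, 0.1183, 0.2534]
eef_rot: [0.727, 0.686, -0.0, -0.0]
ft_force: [-0.4, 0.4, -2.5]
width: 0.0137
grip_force: 45.0
```

```bash
python3 -m pendant '[[0,0,0.004,0],[0,0,0.004,0],[0,0,0.004,0],[0,0,0.002,0],[0,0,0,0]]'
```

```text
time: 8.2
ee_pos: [0.4684, 0.1182, 0.239]
eef_rot: [0.727, 0.686, -0.0, -0.0]
ft_force: [0.9, -0.6, -4.3]
width: 0.0135
grip_force: 45.0
```

```bash
python3 -m pendant '[[0,0,0.003,0],[0,0,0.003,0],[0,0,0.002,0],[0,0,0,0],[0,0,0,0]]'
```

```text
time: 8.62
ee_pos: [0.4686, 0.1183, 0.2315]
eef_rot: [0.727, 0.686, -0.0, -0.0]
ft_force: [0.0, 0.5, -2.6]
width: 0.0134
grip_force: 45.0
```

```bash
python3 -m pendant '[[0,0,0.002,0],[0,0,0.001,0],[0,0,0,0],[0,0,0,0]]'
```

```text
time: 8.95
ee_pos: [0.4686, 0.1183, 0.2285]
eef_rot: [0.727, 0.686, -0.0, -0.0]
ft_force: [0.0, -0.2, -3.6]
width: 0.0138
grip_force: 45.0
```

```bash
python3 -m pendant '[[0,0,0.001,0],[0,0,0.001,0],[0,0,0,0],[0,0,0,0]]'
```

```text
time: 9.28
ee_pos: [0.4688, 0.1183, 0.2269]
eef_rot: [0.727, 0.686, 0.0, 0.0]
ft_force: [-1.1, -1.4, 0.4]
width: 0.0136
grip_force: 45.0
```

```bash
python3 -m pendant '[[0,0,0.001,0],[0,0,0,0],[0,0,0,0]]'
```

```text
time: 9.53
ee_pos: [0.469, 0.118, 0.2263]
eef_rot: [0.727, 0.686, 0.0, 0.0]
ft_force: [-1.6, -3.7, 5.3]
width: 0.0134
grip_force: 45.0
```

```bash
python3 -m pendant '[[0,0,0.001,0],[0,0,0,0],[0,0,0,0]]'
```

```text
time: 9.78
ee_pos: [0.4693, 0.118, 0.2262]
eef_rot: [0.728, 0.686, 0.001, 0.001]
ft_force: [-3.5, -4.1, 12.0]
width: 0.0135
grip_force: 45.0
```

Contact at z about 0.227 matches the expected seating height. I look before letting go.

Run:
```python
from h import *
S=cam('scene');D=cam('side')
for n,c in zip(['s','d'],[S,D]): save(c,n+'4.png')
print(r.read_state()['ee_pos'],r.read_state()['torque'])
k2=lambda i,k:cv2.resize(i,None,fx=k,fy=k,interpolation=cv2.INTER_CUBIC)
a=k2(cv2.imread('pics/s4.png')[180:320,360:490],3);b=k2(cv2.imread('pics/d4.png')[225:365,240:370],3)
cv2.imwrite('pics/c5.png',np.hstack([a,b]))
```

```text
[0.4693196  0.11797382 0.22619776] [-0.58326434  0.81901044  0.13280978]
```

View pics/c5.png

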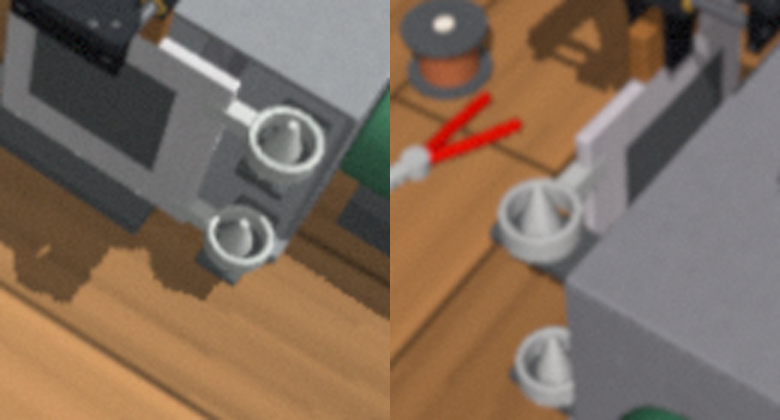

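Both rings sit down around their pins on the brackets: scene crop (287,140) and (240,237), side crop (540,222) and (552,367). The door is closed across the front. I relieve the push, then open slowly and rise straight up.

```bash
python3 -m pendant '[[0,0,-0.001,0],[0,0,-0.0005,0],[0,0,0,0]]' - 8 && python3 -m pendant '[[0,0,0,0],[0,0,0,0],[0,0,0,0],[0,0,0,0],[0,0,0,0],[0,0,0,0],[0,0,0,0],[0,0,0,0]]' 0.4
```

```text
time: 10.13
ee_pos: [0.4688, 0.1183, 0.2262]
eef_rot: [0.727, 0.686, 0.0, 0.0]
ft_force: [0.2, -2.1, 2.8]
width: 0.0139
grip_force: 8.0
time: 10.8
ee_pos: [0.4686, 0.1183, 0.2261]
eef_rot: [0.727, 0.686, 0.0, 0.0]
ft_force: [0.4, 0.2, 0.2]
width: 0.0348
grip_force: 0.0
```

```bash
python3 -m pendant '[[0,0,-0.008,0],[0,0,-0.015,0],[0,0,-0.025,0],[0,0,-0.03,0],[0,0,-0.03,0],[0,0,-0.02,0],[0,0,0,0],[0,0,0,0]]'
python3 - <<'E'
from h import *
for n in 'sd':
    c=cam({'s':'scene','d':'side'}[n]);save(c,n+'5.png')
    a=cv2.imread(f'pics/{n}4.png').astype(int);b=cv2.imread(f'pics/{n}5.png').astype(int)
    sl={'s':(slice(200,290),slice(420,475)),'d':(slice(275,365),slice(270,315))}[n]
    d=abs(a-b).max(2)[sl];print(n,'ring region changed px',(d>30).sum(),d.size)
    # shift of the ring patch
    g=cv2.imread(f'pics/{n}4.png',0)[sl].astype(np.float32);h=cv2.imread(f'pics/{n}5.png',0)[sl].astype(np.float32)
    print(cv2.phaseCorrelate(g,h,cv2.createHanningWindow(g.shape[::-1],cv2.CV_32F)))
W=cam('wrist');save(W,'w5.png')
print([(round(o['score'],2),np.round(o['bbox'],1).tolist()) for o in r.outline_of('door_grip','wrist')[:2]])
print([(round(o['score'],2),np.round(o['bbox'],1).tolist()) for o in r.outline_of('spare_grip','scene')[:2]])
s=r.read_state();print(s['ee_pos'],s['ft_force'],s['time'])
E
```

```text
time: 11.47
ee_pos: [0.469, 0.1184, 0.3555]
eef_rot: [0.727, 0.686, 0.001, 0.001]
ft_force: [0.9, 0.3, -0.3]
width: 0.0347
grip_force: 0.0
s ring region changed px 2 4950
((0.1347079795796695, -0.009458427055712093), 0.9088031828844989)
d ring region changed px 0 4050
((0.5879747496641059, 0.01606351505090231), 0.874674303031262)
[(0.69, [321.1, 136.2, 57.9, 264.0])]
[(0.97, [233.0, 145.2, 67.0, 87.3])]
[0.46825416 0.1181821  0.3531348 ] [-0.89396521 -0.05124473  0.39147298] 11.7167
```

The door stayed put after release, the gripper is clear, and the spare is unmoved. Handing in.

```bash
python3 -c "
from bench import r
print(r.close_job())"
```

```text
the job is handed in; nothing more can be done
None
```

The guard door is hung closed on the hood with both eyes down on their pins and the gripper clear. The spare panel is still in the rack, and the job was handed in at about 11.7 s.

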